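Push a culture dish home into the reading bay with the forked pusher

ROBOT

A 6-joint arm with a two-finger parallel gripper is mounted at the origin on a cart in front of the work surface, level with it; the furniture and walls round the work are solid. World frame = base frame: x ahead of the robot, y to its left, z up, the work surface at z = 0. Lengths are in mm, angles in rad, forces in N, time in s.
With the tool pointing down it reaches from about 300 to 775 mm from the base axis. Payload 14.6 kg.
Tool frame: the origin (TCP) lies at the very end of the fingers, on their centre line; the grasp point (between the pads) lies manip.grip_depth behind it (manip.grip_depth is the distance from the TCP to the grasp point, in mm); x points along the fingers, z is the direction in which the jaws open and shut, and the axes are right-handed (so a half turn about x gives the same grasp; the last joint's range is limited). The gripper opens to 94 mm and grips with 3 to 60 N. Pads are 16 mm wide; open, the fingers measure 119 mm over their backs; the gripper's body (75 mm by 177 mm) begins 78 mm behind the grasp point.
Start: joints at [1.175, 0.3, 1.521, -0, 1.321, -0.067], TCP at [177.596, 520.527, 205.446] pointing down, gripper open.
Joint ranges: [-3.03, 3.03], [-0.79, 2.21], [0.23, 2.52], [-1.04, 4.18], [0, 3.07], [-2.55, 2.55]. Speed limits (rad/s): [2.22, 2.22, 2.57, 3.14, 3.14, 3.14].

INTERFACE

Orientations are given as [roll, pitch, yaw] about the fixed x, y, z axes, in that order (R = Rz(yaw) Ry(pitch) Rx(roll)).
In Python, from cell import manip gives the robot as it stands.
- The arm moves only by the tool step_arm, never from a script. Its argument "commands" is one flat list of numbers, 7 for each row, row after row: the shift along the tool's x, y, z in m, then the turn, a rotation vector about the tool's x, y, z in degrees, then the finger opening in m, from 0 to 0.094. A call has 1 to 5 rows; each row shifts and turns the commanded pose from where the row before left it, along the tool's axes as they then stand; what a row does not reach is not made up. A row lasts 1/8 s, in which the tool goes at most 62.5 mm and 10.7 degrees, less where a joint would pass 70% of its speed; a pose out of reach is approached as far as the arm can. A call with a gripper value outside its range is refused whole. The fingers move at their own pace and stop on an object; "squeeze" is the grip in N (left out, the last holds). Time passes only in rows, so rows that do not move let the fingers close. It gives the time, the measured TCP pose, the force and the opening at its end, in the units of the state.
- manip.read_state(): the state, without advancing time (a new reading comes with each control period).
- manip.camera(name): name is "side" or "top" or "wrist"; returns the picture (480x640x3 uint8, red, green, blue); there is no depth.
- manip.camera_model(name): a dict with "intrinsics" (3x3 intrinsics, pixels), "origin" and "orientation" of the camera in the world; the wrist camera has in their place "tool_from_camera" (4x4, takes a point from camera to tool coordinates, whose origin is the TCP and whose axes are the tool frame's). Camera axes: x right, y up, looking along -z (the intrinsics and any distortion apply to the point x, -y, -z); pixel columns grow to the right and rows downward; lengths in mm; the calibration is good to about 2 mm. A picture is of the moment at which its call begins: read the wrist's pose just before it. camera_model takes no time and is no camera call.
- manip.sign_off(): hands the job in, once; it reports no verdict.
Trained networks look in the newest picture that a camera, given by its name, has taken for a name from the list of things; names that differ only in an ending like _2 or _b are one class to them, and where a whole thing is asked for, a point or a joint stands for the part that bears it (a point fixed in the world has none). Each returns a list of dicts, best first, with "score" (0 to 1); they miss things now and then, are a little off and sometimes report something else, mostly with a low value. They report only what shows in the picture. A call takes as long as a camera call. They do not tell look-alikes from the thing itself.
- manip.find_in(thing, camera): "centre" ([row, column] in pixels, amid what is visible of it).
- manip.outline_of(thing, camera): "pixels" (480x640 bool, what is visible of it) and "centre" ([row, column] in pixels, amid what is visible of it).
The state is a dict: "clock": time; "joints": joint angles; "qd": joint speeds; "effort": joint torques, N m; "eef_pos": TCP position; "eef_rot": TCP orientation; "wrist_force": force on the tool from outside, world axes, zero at the start; "moment": the same for the moment, N m; "finger_gap": finger opening in mm.
Only numpy, scipy, OpenCV 4.12 (cv2) and the standard library are available. Lean on these libraries where they do the work, as an engineer would, in place of code of your own. Each camera call takes 0.05 s, during which the arm holds its last target. There are 200 camera calls.

TASK

Take the forked pusher out of its stand, set it upright on the bench and let go of it, then take hold of it again the other way, by the front and back of its plate, because the bay has no room for fingers at the plate's ends. With its fork push the culture dish along the bench into the bay until it rests against the end stop, and leave the pusher standing upright in the bay just behind the dish. The gripper must never touch the dish, the dish stays flat, and nothing else on the bench may be shifted or knocked over.

Things in the scene. Friction and masses are not known exactly. Their poses are not given: they have to be found in the camera images.
- dish: closed flat round culture dish, clear with tan filling, 90 mm across, 15 mm high, 32 g, loose, lying flat on the bench; origin at the centre of its underside, z up. Too wide to grip.
- pusher: loose white forked pusher, 0.25 kg: upright plate 20 mm thick (x), 66 mm wide (y), 60 mm high (z 0 to 60). At its foot two prongs 9 mm wide, 12 mm high, centred at y = +-28.5, run ahead to x = +38; two heels 10 mm high run back to x = -28. Origin: centre of the plate's underside; x along the prongs. With both prongs on the dish, the dish's centre is 76 mm ahead of the origin.
- pusher_tip (a point): the point on the bench midway between the tips of the pusher's two prongs, 38 mm ahead of the pusher's origin
- stand: fixed stand of the pusher: base plate 110 (x) x 90 (y) x 6 mm, two upright cheeks 40 mm wide (y), 74 mm high over the bench, 27 mm apart in x. The pusher's plate stands between them on the base plate (6 mm up), its axes along the stand's: there it can only be gripped by its two ends (66 mm, along y) and lifted straight out. Origin: centre of the underside.
- bay: fixed reading bay: straight aluminium channel on the bench, no floor, grey reader head 80 mm high behind its end (x 55 to 115, y +-68). Origin as bay_home; x points into the bay. End stop face at x = +45. Walls 48 mm high, 96 mm apart inside, 80 mm between the lips on top (height 44 to 48, x -85 to 55); from x = -110 they flare to a mouth 128 mm wide at x = -150.
- bay_home (a point): the point on the bench, in the bay, where the centre of the dish's underside belongs; axes as the bay's (x into the bay)
- cup_a: sample cup with a ribbed screw lid, 39 mm across, 74 mm high, loose, bystander, the one farther to the left, near the bay's mouth; origin at the centre of its underside
- cup_b: sample cup with a ribbed screw lid, 39 mm across, 74 mm high, loose, bystander, the one beyond the dish; origin at the centre of its underside
- stain_bottle: small round screw-cap bottle, 42 mm across, 77 mm high, loose, bystander near the bench's front edge; origin at the centre of its underside
- timer: wedge-shaped laboratory timer, 62 x 68 x 22 mm, loose, bystander near the bench's front edge; origin at the centre of its underside
Not all that is in view belongs to the job. There is more than one size of the pusher; the one meant has the size given above.

How it is judged (in metres and radians):
On the way, in this order (a step that is already met when the one before it is completed fails the run):
1. the pusher stands upright on the bench, clear of its stand, let go of (height (world z) of pusher below 0.004 m and angle between pusher's own z axis and vertical below 0.1 rad and horizontal distance between pusher and stand above 0.06 m and contact force between each of the arm, the fingers and pusher below 0.05 N), for 0.2 s.
2. the pusher is gripped again (contact force between the fingers and pusher above 5 N), for 0.1 s.
At the end, for the whole second after the job is handed in: The dish lies flat and still in the bay, within 5 mm of the end stop; the pusher stands upright, still and released in the bay behind it, its prongs towards the dish (within 0.25 rad of the bay's direction) and within 19 mm of it (x of dish in the frame of bay_home above -0.005 m and y of dish in the frame of bay_home between -0.006 and 0.006 m and height (world z) of each of dish, pusher below 0.004 m and angle between each of dish, pusher's own z axis and vertical below 0.06 rad and linear speed of each of dish, pusher below 0.01 m/s and x of pusher_tip in the frame of bay_home above -0.057 m and y of pusher in the frame of bay_home between -0.025 and 0.025 m and angle between the x axis of pusher and the x axis of bay_home, either way round below 0.25 rad); the robot touches nothing.
It fails at once if the gripper or arm touches the dish (contact force between any of the fingers, the arm and dish above 0.2 N).
It fails at once if the dish is tilted or lifted (angle between dish's own z axis and vertical above 0.2 rad or height (world z) of dish above 0.015 m).
It fails at once if a cup, the bottle or the timer is shifted by more than 20 mm or tipped (distance of any of cup_a, cup_b, stain_bottle, timer from where it was at the start of the episode above 0.02 m or angle between any of cup_a, cup_b, stain_bottle, timer's own z axis and vertical above 0.3 rad).
It also fails if it takes over 67 s, if anything falls off the work surface, if the arm or the gripper's body presses on something with over 40 N, if the wrist force passes 120 N, or if a joint passes its speed limit or range.

## Working session

There is one attempt and no reset: what is moved stays moved. The work goes in short steps, Python scripts to look and compute and a tool call to move; the robot and the scene stay as the last step left them, time stands still between calls to the robot, and variables do not carry over. Pictures are saved under pics/ and viewed, about 8 in all and at most 12, crops included, and the job is handed in when it is done.

Besides the shell and the picture viewer there is one more tool, called as name(argument=value, ...), one argument or row to a line, values as JSON. step_arm: Moves the arm, as the interface text tells. Its arguments: {"type":"object","properties":{"commands":{"type":"array"},"squeeze":{"type":"number"}},"required":["commands"]}

```bash
ls; mkdir -p pics; python3 - <<'E'
from cell import manip
import cv2,numpy as np
print(manip.read_state(), manip.grip_depth)
for c in ("top","side"):
    im=manip.camera(c); cv2.imwrite(f"pics/{c}0.png",im[:,:,::-1])
    m=manip.camera_model(c); print(c,m)
    for t in ("dish","pusher","stand","bay","cup_a","stain_bottle","timer"):
        print(t,[(round(d['score'],2),np.round(d['centre']).tolist()) for d in manip.find_in(t,c)])
print(manip.camera_model("wrist"), manip.read_state()['clock'])
E
```

```text
pics
{'clock': 0.0, 'joints': array([ 1.17535904e+00,  3.00447238e-01,  1.52158844e+00,  1.85479825e-06,
        1.32070368e+00, -6.66028547e-02]), 'qd': array([ 0.0003048 ,  0.00190838, -0.00028351, -0.0005671 , -0.00069374,
       -0.00012001]), 'effort': array([ 7.72248750e-04, -5.31806266e+01, -3.52737415e+01,  7.07995822e-02,
        2.43999698e-02, -4.64312109e-05]), 'eef_pos': array([177.51785686, 520.28257315, 204.89630733]), 'eef_rot': array([ 3.07342308,  1.56964962, -1.9678008 ]), 'wrist_force': array([ 0.34795269, -0.58529618,  0.13896699]), 'moment': array([ 0.07017155, -0.02318676, -0.00169671]), 'finger_gap': 94.20211688730785} 18.8
top {'intrinsics': array([[490.30377613,   0.        , 318.59917974],
       [  0.        , 490.30377613, 240.83529985],
       [  0.        ,   0.        ,   1.        ]]), 'origin': array([ 399.78876585, -109.63876214, 1074.11149437]), 'orientation': array([ 1.10901161e-01,  8.00901637e-04, -1.56059762e+00])}
dish [(0.74, [255.0, 292.0]), (0.72, [233.0, 117.0]), (0.52, [313.0, 432.0])]
pusher [(0.69, [228.0, 434.0]), (0.6, [265.0, 494.0])
[... 616 characters left out ...]
0, 271.0])]
bay [(0.61, [373.0, 428.0])]
cup_a [(0.94, [304.0, 309.0]), (0.75, [271.0, 303.0])]
stain_bottle [(0.63, [177.0, 320.0])]
timer [(0.95, [247.0, 382.0])]
{'intrinsics': array([[330.77214977,   0.        , 321.97903359],
       [  0.        , 330.77214977, 238.14878348],
       [  0.        ,   0.        ,   1.        ]]), 'tool_from_camera': array([[ 2.91746840e-04,  2.41765418e-01, -9.70334683e-01,
        -1.79405929e+02],
       [-3.82307272e-04,  9.70334681e-01,  2.41765302e-01,
         7.12051516e+01],
       [ 9.99999884e-01,  3.00431743e-04,  3.75520754e-04,
        -6.65799220e-01],
       [ 0.00000000e+00,  0.00000000e+00,  0.00000000e+00,
         1.00000000e+00]])} 0.8
```

```bash
python3 - <<'E'
import cv2
im=cv2.imread('pics/top0.png'); cv2.imwrite('pics/top0c.png',cv2.resize(im[120:400,40:560],(800,431),interpolation=cv2.INTER_CUBIC))
E
```

```text
(no output)
```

View pics/top0.png

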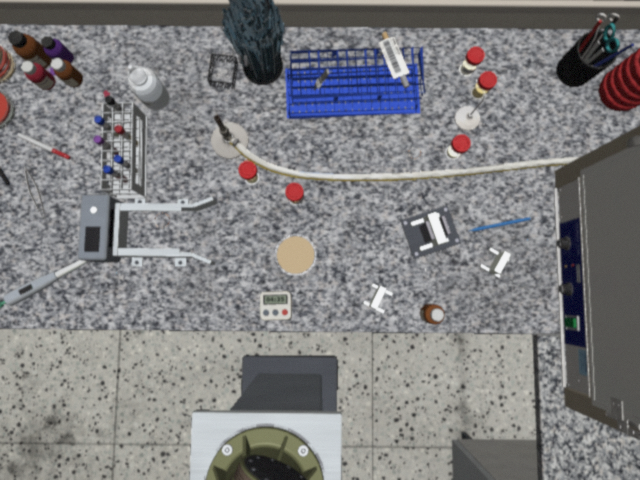

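View pics/side0.png

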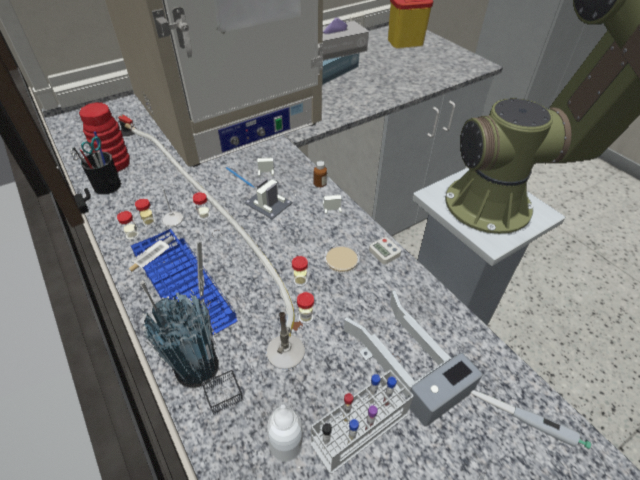

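```bash
cat > h.py <<'E'
from cell import manip
import numpy as np, cv2
from scipy.spatial.transform import Rotation as R
def cam(c,st=None):
    m=manip.camera_model(c); K=m['intrinsics']
    if c=='wrist':
        st=st or manip.read_state(); T=np.eye(4)
        T[:3,:3]=R.from_euler('xyz',st['eef_rot']).as_matrix(); T[:3,3]=st['eef_pos']
        T=T@m['tool_from_camera']; return K,T[:3,3],T[:3,:3]
    return K,np.array(m['origin']),R.from_euler('xyz',m['orientation']).as_matrix()
def ray(C,rc,z):
    K,o,M=C; p=np.atleast_2d(np.asarray(rc,float))
    d=np.c_[(p[:,1]-K[0,2])/K[0,0],-(p[:,0]-K[1,2])/K[1,1],-np.ones(len(p))]@M.T
    return o+d*((z-o[2])/d[:,2])[:,None]
def proj(C,P):
    K,o,M=C; q=(np.atleast_2d(P)-o)@M
    return np.c_[K[1,2]-K[1,1]*q[:,1]/-q[:,2], K[0,2]+K[0,0]*q[:,0]/-q[:,2]]  # row,col
E
python3 - <<'E'
from h import *
im=cv2.imread('pics/top0.png'); C=cam('top'); print(C[2])
g=cv2.cvtColor(im,cv2.COLOR_BGR2HSV)
# dish tan segmentation near (255,296)
m=cv2.inRange(g,(8,60,120),(25,200,255)); m[:, :260]=0; m[:,330:]=0; m[:225]=0; m[285:]=0
y,x=np.nonzero(m); print('dish',len(y),y.mean(),x.mean(),y.min(),y.max(),x.min(),x.max(),ray(C,[[y.mean(),x.mean()]],8))
for n,rc,z in [('stand',(231,430),70),('cupA',(170,248),74),('cupB',(191,294),74),('timer',(306,276),15),('bottle',(312,432),77),('small1',(298,378),20),('small2',(262,497),20),('baymouth1',(201,214),48),('baymouth2',(262,209),48)]:
    print(n,ray(C,rc,z).round(0))
a=cv2.resize(im[180:280,60:230],(680,400),interpolation=cv2.INTER_CUBIC)
b=cv2.resize(im[195:265,390:470],(320,280),interpolation=cv2.INTER_CUBIC)
o=np.zeros((600,800,3),np.uint8); o[:400,:680]=a; cv2.imwrite('pics/a.png',a)
b=cv2.resize(im[195:265,390:470],(228,200),interpolation=cv2.INTER_CUBIC); o[400:600,:228]=b
cv2.imwrite('pics/z.png',o)
E
```

```text
[[ 1.01985237e-02  9.93805984e-01 -1.10660097e-01]
 [-9.99947673e-01  1.00472407e-02 -1.92465151e-03]
 [-8.00901552e-04  1.10673935e-01  9.93856448e-01]]
dish 1014 254.5147928994083 295.12919132149904 237 272 278 313 [[487.95679527 -56.69166565   8.        ]]
stand [[ 534. -337.   70.]]
cupA [[658.  41.  74.]]
cupB [[615. -56.  74.]]
timer [[376. -18.  15.]]
bottle [[ 369. -337.   77.]]
small1 [[ 396. -236.   20.]]
small2 [[ 475. -492.   20.]]
baymouth1 [[597. 116.  48.]]
baymouth2 [[467. 122.  48.]]
```

View pics/z.png

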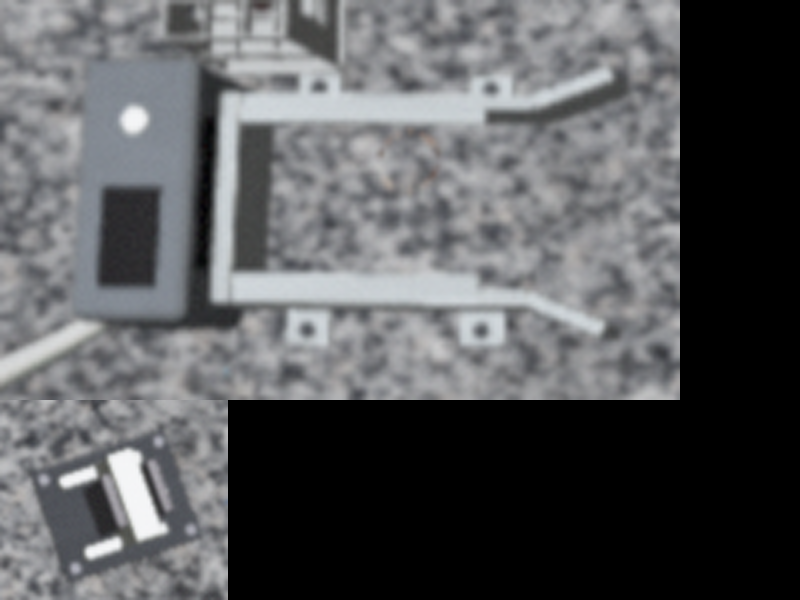

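```bash
python3 - <<'E'
from h import *
from scipy.optimize import least_squares
C=cam('top')
px=np.array([(487,122),(475,275),(240,125),(233,272),(222,95),(212,302)],float)/4; rc=np.c_[px[:,1]+180,px[:,0]+60]
M=[(-85,40,48),(-85,-40,48),(45,40,48),(45,-40,48),(55,None,48),(55,None,48)]
# bay +y is left of +x(world +y) => world -x ; far side (world +x) is bay y negative
W=ray(C,rc,48); print(W.round(1))
mod=np.array([(-85,-40),(-85,40),(45,-40),(45,40)],float)
def f(p): 
    c,s=np.cos(p[2]),np.sin(p[2]); return (mod@np.array([[c,s],[-s,c]])+p[:2]-W[:4,:2]).ravel()
r=least_squares(f,[530,265,1.57],x_scale=[1,1,.01]); print(r.x,r.fun.round(1).reshape(-1,2))
# stand / pusher: base plate corners z=6, plate top at z 66
q=np.array([(35,475),(160,435),(202,535),(70,580)],float)/2.85; B=ray(C,np.c_[q[:,1]+195-400/2.85,q[:,0]+390],6); print('base',B.round(1),B.mean(0))
q=np.array([(110,456),(139,450),(166,527),(138,540)],float)/2.85; B=ray(C,np.c_[q[:,1]+195-400/2.85,q[:,0]+390],66); print('plate',B.round(1),B.mean(0))
E
```

```text
[[575.8 183.2  48. ]
 [494.3 186.2  48. ]
 [572.9 314.1  48. ]
 [494.6 313.5  48. ]
 [588.9 324.6  48. ]
 [478.7 323.7  48. ]]
[534.35569771 269.26575475   1.57415513] [[-1.2  1.2]
 [ 0.3 -2.1]
 [ 1.3  0.3]
 [-0.4  0.6]]
base [[ 563.8 -291.3    6. ]
 [ 596.1 -388.4    6. ]
 [ 518.5 -419.3    6. ]
 [ 482.8 -317.4    6. ]] [ 540.30131924 -354.12150015    6.        ]
plate [[ 569.2 -336.    66. ]
 [ 573.8 -357.2   66. ]
 [ 517.4 -375.9   66. ]
 [ 507.7 -355.4   66. ]] [ 542.02435877 -356.1294804    66.        ]
```

```bash
cat >> h.py <<'E'
def tool(st): return np.array(st['eef_pos']),R.from_euler('xyz',st['eef_rot']).as_matrix()
def target(zyaw):  # tool x down, tool z horizontal at zyaw
    x=np.array([0,0,-1.]);z=np.array([np.cos(zyaw),np.sin(zyaw),0]);return np.c_[x,np.cross(z,x),z]
def delta(pos,zyaw,st=None):
    st=st or manip.read_state();p,M=tool(st)
    r=R.from_matrix(M.T@target(zyaw)).as_rotvec(degrees=True)
    print('tool shift mm',(M.T@(np.array(pos)-p)).round(1),'turn',r.round(1),'dist',np.linalg.norm(pos-p).round(0))
E
python3 - <<'E'
from h import *
st=manip.read_state();p,M=tool(st);print(M.round(3), 'zyaw',np.arctan2(M[1,2],M[0,2]),st['clock'])
C=cam('wrist',st);print('cam at',C[1],'look',-C[2][:,2])
for a in (-1.265,1.88,1.88+np.pi/2,1.88-np.pi/2,1.88-np.pi): delta((450,150,205),a)
print('centre sees',ray(C,(240,320),0))
E
```

```text
[[-0.    -0.946  0.323]
 [-0.     0.323  0.946]
 [-1.     0.    -0.   ]] zyaw 1.2419752451028931 0.8
cam at [109.98015682 542.88048388 384.85038095] look [ 0.22867707 -0.07846604 -0.97033493]
tool shift mm [   0.5 -377.5 -262.7] turn [143.6  -0.    0. ] dist 460.0
tool shift mm [   0.5 -377.5 -262.7] turn [-36.6  -0.   -0. ] dist 460.0
tool shift mm [   0.5 -377.5 -262.7] turn [-126.6   -0.    -0. ] dist 460.0
tool shift mm [   0.5 -377.5 -262.7] turn [53.4 -0.   0. ] dist 460.0
tool shift mm [   0.5 -377.5 -262.7] turn [143.4  -0.    0. ] dist 460.0
centre sees [[202.07686885 508.77025055   0.        ]]
```

step_arm(
  commands=[0,-0.044,-0.031,0,0,0,0.094,0,-0.044,-0.031,0,0,0,0.094,0,-0.044,-0.031,0,0,0,0.094,0,-0.044,-0.031,0,0,0,0.094,0,-0.044,-0.031,0,0,0,0.094],
)

```text
clock: 1.42
eef_pos: [336.5, 301.3, 205.6]
eef_rot: [-0.636, 1.57, 0.606]
wrist_force: [0.8, 0.4, 0.5]
finger_gap: 93.8
```

step_arm(
  commands=[0,-0.044,-0.031,0,0,0,0.094,0,-0.044,-0.031,0,0,0,0.094,0,-0.044,-0.031,0,0,0,0.094,0,0,0,0,0,0,0.094,0,0,0,0,0,0,0.094],
)

```text
clock: 2.05
eef_pos: [430.4, 172.4, 205.4]
eef_rot: [1.23, 1.571, 2.472]
wrist_force: [0.9, 0.5, 0.5]
finger_gap: 94.0
```

```bash
python3 - <<'E'
from h import *
st=manip.read_state();print(st['eef_pos'],st['clock'],np.abs(st['qd']).max())
im=manip.camera('wrist');cv2.imwrite('pics/w1.png',im[:,:,::-1]);np.save('pics/w1.npy',st,allow_pickle=True)
delta((541,-356,205),0.31)
C=cam('wrist',st); print(proj(C,[(534,269,0),(488,-57,15)]))
E
```

```text
[430.40584436 172.43359058 205.41630938] 2.05 0.02694359761092167
tool shift mm [ 4.000e-01 -2.753e+02 -4.649e+02] turn [53.4  0.  -0. ] dist 540.0
[[271.40551089 424.19131401]
 [323.14939042 161.42465743]]
```

View pics/w1.png

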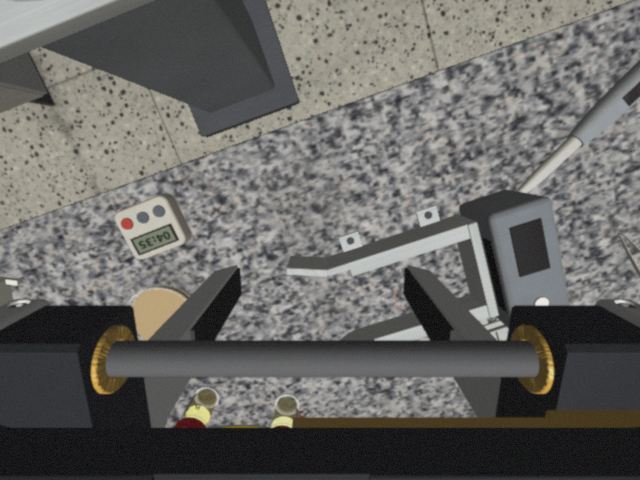

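step_arm(
  commands=[0,-0.0275,-0.0465,0,0,0,0.094,0,-0.0275,-0.0465,0,0,0,0.094,0,-0.0275,-0.0465,0,0,0,0.094,0,-0.0275,-0.0465,0,0,0,0.094,0,-0.0275,-0.0465,0,0,0,0.094],
)

```text
clock: 2.72
eef_pos: [486.0, -92.6, 205.7]
eef_rot: [-1.208, 1.57, 0.036]
wrist_force: [1.0, 1.1, -0.2]
finger_gap: 93.8
```

step_arm(
  commands=[0,-0.0275,-0.0465,0,0,0,0.094,0,-0.0275,-0.0465,0,0,0,0.094,0,-0.0275,-0.0465,0,0,0,0.094,0,-0.0275,-0.0465,0,0,0,0.094,0,-0.0275,-0.0465,0,0,0,0.094],
)

```text
clock: 3.35
eef_pos: [541.9, -356.8, 205.6]
eef_rot: [-1.145, 1.571, 0.099]
wrist_force: [-0.6, 1.2, 0.7]
finger_gap: 93.9
```

step_arm(
  commands=[0,0,0,10.6,0,0,0.094,0,0,0,10.6,0,0,0.094,0,0,0,10.6,0,0,0.094,0,0,0,10.6,0,0,0.094,0,0,0,10.6,0,0,0.094],
)

```text
clock: 3.98
eef_pos: [541.7, -355.1, 205.5]
eef_rot: [1.424, 1.571, 1.737]
wrist_force: [-0.3, -0.4, 0.1]
finger_gap: 93.9
```

step_arm(
  commands=[0,0,0,0,0,0,0.094,0,0,0,0,0,0,0.094],
)

```text
clock: 4.22
eef_pos: [541.2, -355.9, 205.5]
eef_rot: [1.836, 1.571, 2.158]
wrist_force: [-0.3, 0.8, 1.0]
finger_gap: 93.9
```

```bash
python3 - <<'E'
from h import *
st=manip.read_state();p,M=tool(st);print(p,st['joints'],'zyaw',np.arctan2(M[1,2],M[0,2]),st['clock'])
im=manip.camera('wrist');cv2.imwrite('pics/w2.png',im[:,:,::-1]);np.save('pics/w2.npy',st,allow_pickle=True)
im=im[:,:,::-1].copy()
def draw(im,C,P,x,y,yaw,col):
    P=np.array(P,float);c,s=np.cos(yaw),np.sin(yaw)
    W=np.c_[P[:,:2]@np.array([[c,s],[-s,c]])+[x,y],P[:,2]]
    q=proj(C,W)
    cv2.polylines(im,[(q[:,::-1]*8).round().astype(np.int32).reshape(-1,1,2)],False,col,1,cv2.LINE_AA,3)
C=cam('wrist',st)
draw(im,C,[(10,33,66),(10,-33,66),(-10,-33,66),(-10,33,66),(10,33,66)],541,-356,1.88,(0,0,255))
draw(im,C,[(55,45,6),(55,-45,6),(-55,-45,6),(-55,45,6),(55,45,6)],541,-356,1.88,(0,255,0))
w1=cv2.imread('pics/w1.png');s1=np.load('pics/w1.npy',allow_pickle=True).item();C1=cam('wrist',s1)
for y in (40,-40): draw(w1,C1,[(45,y,48),(-85,y,48)],534.4,269.3,1.574,(0,0,255))
draw(w1,C1,[(45,40,48),(45,-40,48)],534.4,269.3,1.574,(0,0,255))
draw(w1,C1,[(-110,48,48),(-150,64,48)],534.4,269.3,1.574,(0,255,0))
draw(w1,C1,[(-110,48,0),(-150,64,0)],534.4,269.3,1.574,(0,255,0))
cv2.imwrite('pics/o.png',np.vstack([w1[180:345,270:590],w1[180:345,270:590]])[:165].repeat(2,0).repeat(2,1))
a=cv2.resize(w1[190:345,270:570],(600,310));b=cv2.resize(im[180:325,180:480],(600,290))
cv2.imwrite('pics/o.png',np.vstack([a,b]))
E
```

```text
[ 541.22414284 -355.94212167  205.46200452] [-6.38280047e-01  5.22639491e-01  1.21045903e+00  1.72581565e-05
  1.40854153e+00 -9.60641009e-01] zyaw 0.3223581746946598 4.225
```

View pics/o.png

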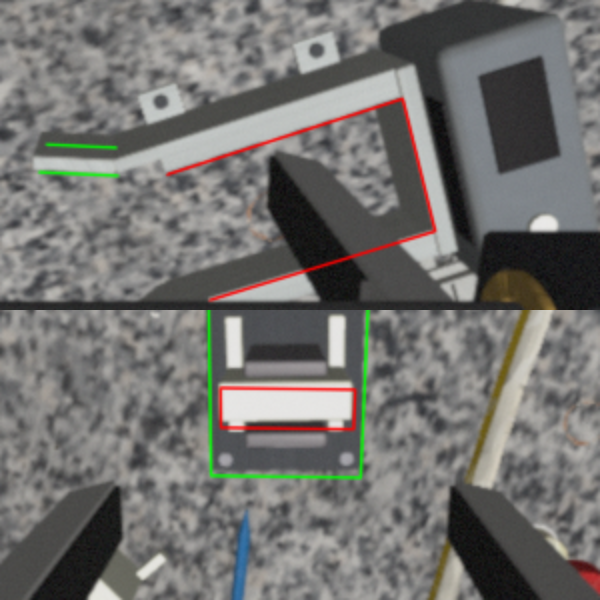

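step_arm(
  commands=[0.045,0.002,0,0.7,0,0,0.094,0.045,0,0,0,0,0,0.094,0.045,0,0,0,0,0,0.094,0.03,0,0,0,0,0,0.094,0.0125,0,0,0,0,0,0.094],
)

```text
clock: 4.9
eef_pos: [539.7, -354.3, 26.3]
eef_rot: [2.194, 1.568, 2.501]
wrist_force: [-0.4, 0.4, 0.1]
finger_gap: 94.1
```

step_arm(
  commands=[0,0,0,0,0,0,0.094,0,0,0,0,0,0,0.06,0,0,0,0,0,0,0.06,0,0,0,0,0,0,0.06,0,0,0,0,0,0,0.06],
  squeeze=20,
)

```text
clock: 5.52
eef_pos: [540.4, -355.0, 28.6]
eef_rot: [-0.936, 1.57, -0.631]
wrist_force: [-0.3, 0.8, 4.8]
finger_gap: 66.1
```

step_arm(
  commands=[-0.02,0,0,0,0,0,0.06,-0.035,0,0,0,0,0,0.06,-0.035,0,0,0,0,0,0.06,0,0,0,0,0,0,0.06],
)

```text
clock: 6.02
eef_pos: [541.2, -355.6, 121.6]
eef_rot: [-0.95, 1.565, -0.645]
wrist_force: [-0.3, -0.9, -2.7]
finger_gap: 65.7
```

step_arm(
  commands=[0,0.03,-0.003,0,0,0,0.06,0,0.045,-0.0045,0,0,0,0.06,0,0.05,-0.005,0,0,0,0.06,0,0.045,-0.0045,0,0,0,0.06,0,0.03,-0.003,0,0,0,0.06],
)

```text
clock: 6.65
eef_pos: [459.7, -168.2, 117.1]
eef_rot: [2.385, 1.569, 2.691]
wrist_force: [0.8, 0.5, -2.5]
finger_gap: 66.4
```

step_arm(
  commands=[0,0,0,8,0,0,0.06,0,0,0,8,0,0,0.06,0,0,0,8,0,0,0.06,0,0,0,7.5,0,0,0.06,0,0,0,0,0,0,0.06],
)

```text
clock: 7.28
eef_pos: [460.6, -169.9, 117.2]
eef_rot: [2.979, 1.569, 2.735]
wrist_force: [0.2, 0.8, -2.9]
finger_gap: 66.2
```

step_arm(
  commands=[0,0,0,0,0,0,0.06],
)

```text
clock: 7.4
eef_pos: [460.8, -169.9, 117.5]
eef_rot: [2.977, 1.57, 2.735]
wrist_force: [0.9, -0.9, -2.6]
finger_gap: 66.1
```

```bash
python3 - <<'E'
from h import *
st=manip.read_state();p,M=tool(st);print(p,M[:,0],'zyaw',np.arctan2(M[1,2],M[0,2]),st['clock'],st['finger_gap'],st['wrist_force'])
im=manip.camera('wrist');cv2.imwrite('pics/w3.png',im[:,:,::-1]);C=cam('wrist',st)
g=cv2.cvtColor(im,cv2.COLOR_RGB2HSV);m=cv2.inRange(g,(8,60,120),(25,200,255))
n,l,s,c=cv2.connectedComponentsWithStats(m)
for i in np.argsort(-s[1:,4])[:3]+1: print(s[i],ray(C,c[i][::-1],8))
t=manip.camera('top');cv2.imwrite('pics/t3.png',t[:,:,::-1])
E
```

```text
[ 460.78582976 -169.94934937  117.52963457] [-7.71041560e-04  3.31988874e-04 -9.99999648e-01] zyaw -0.24208589920997664 7.4 66.08686957723806 [ 0.85328913 -0.86907337 -2.64685729]
[ 270   43  100  107 8403] [[485.53994245 -55.88247808   8.        ]]
[157 337  14  57 340] [[ 271.90909704 -263.09411037    8.        ]]
[474 338  14  56 298] [[ 581.85477216 -340.05433088    8.        ]]
```

View pics/w3.png

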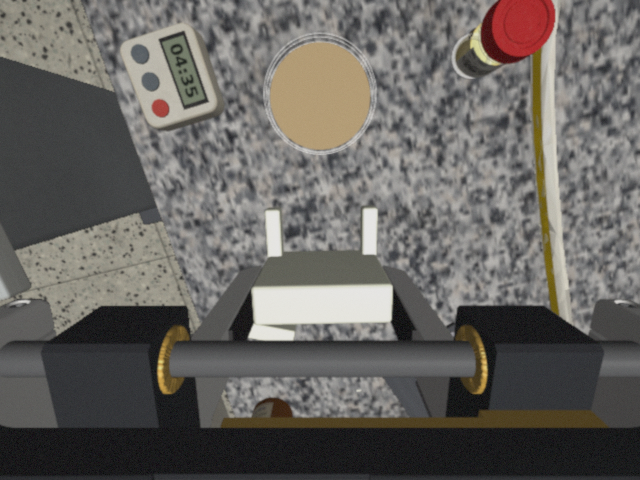

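step_arm(
  commands=[0.03,0,-0.002,0,0,0,0.06,0.03,0,0,0,0,0,0.06,0.022,0,0,0,0,0,0.06,0.009,0,0,0,0,0,0.06,0,0,0,0,0,0,0.06],
)

```text
clock: 8.12
eef_pos: [459.1, -169.6, 26.9]
eef_rot: [2.981, 1.57, 2.736]
wrist_force: [0.0, -0.9, -2.1]
finger_gap: 65.9
```

step_arm(
  commands=[0.0015,0,0,0,0,0,0.06,0.0015,0,0,0,0,0,0.06,0,0,0,0,0,0,0.06],
)

```text
clock: 8.5
eef_pos: [459.2, -169.6, 24.2]
eef_rot: [-0.187, 1.57, -0.432]
wrist_force: [-0.1, -0.6, -2.6]
finger_gap: 66.2
```

step_arm(
  commands=[0.001,0,0,0,0,0,0.06,0.001,0,0,0,0,0,0.06,0,0,0,0,0,0,0.06],
)

```text
clock: 8.88
eef_pos: [459.2, -169.6, 22.5]
eef_rot: [-0.354, 1.571, -0.599]
wrist_force: [-4.7, 1.6, 7.3]
finger_gap: 66.0
```

step_arm(
  commands=[0,0,0,0,0,0,0.094,0,0,0,0,0,0,0.094,0,0,0,0,0,0,0.094,0,0,0,0,0,0,0.094,0,0,0,0,0,0,0.094],
)

```text
clock: 9.5
eef_pos: [459.1, -169.6, 21.9]
eef_rot: [2.178, 1.571, 1.933]
wrist_force: [-0.0, 0.3, -0.2]
finger_gap: 93.9
```

step_arm(
  commands=[-0.02,0,0,0,0,0,0.094,-0.03,0,0,0,0,0,0.094,-0.03,0,0,0,0,0,0.094,0,0,0,-5,0,0,0.094,0,0,0,-9,0,0,0.094],
)

```text
clock: 10.12
eef_pos: [459.2, -169.6, 102.3]
eef_rot: [-0.473, 1.57, -0.469]
wrist_force: [0.3, 0.0, -0.6]
finger_gap: 94.0
```

step_arm(
  commands=[0,0,0,-9.5,0,0,0.094,0,0,0,-9.5,0,0,0.094,0,0,0,-9.5,0,0,0.094,0,0,0,-9.5,0,0,0.094,0,0,0,-9.5,0,0,0.094],
)

```text
clock: 10.75
eef_pos: [459.1, -169.6, 101.9]
eef_rot: [2.901, 1.571, -2.549]
wrist_force: [0.1, -0.2, -0.1]
finger_gap: 94.2
```

step_arm(
  commands=[0,0,0,-9.5,0,0,0.094,0,0,0,-9.5,0,0,0.094,0,0,0,-9.5,0,0,0.094,0,0,0,0,0,0,0.094,0,0,0,0,0,0,0.094],
)

```text
clock: 11.38
eef_pos: [459.1, -169.6, 101.9]
eef_rot: [1.237, 1.571, 2.559]
wrist_force: [-0.1, 0.3, 0.7]
finger_gap: 94.0
```

```bash
python3 - <<'E'
from h import *
st=manip.read_state();p,M=tool(st);print(p,M[:,0],'zyaw',np.arctan2(M[1,2],M[0,2]),st['clock'],st['finger_gap'],st['wrist_force'])
im=manip.camera('wrist');t=manip.camera('top')
a=im[:,:,::-1].copy()
C=cam('wrist',st)
cv2.imwrite('pics/t4.png',t[:,:,::-1])
def draw(im,C,P,x,y,yaw,col):
    P=np.array(P,float);c,s=np.cos(yaw),np.sin(yaw)
    W=np.c_[P[:,:2]@np.array([[c,s],[-s,c]])+[x,y],P[:,2]]
    q=proj(C,W);cv2.polylines(im,[(q[:,::-1]*8).round().astype(np.int32).reshape(-1,1,2)],False,col,1,cv2.LINE_AA,3)
b=t[:,:,::-1].copy();b=b[200:320,260:420].copy();b=cv2.resize(b,(640,480),interpolation=cv2.INTER_CUBIC)
for img,CC in ((a,C),):
    draw(img,CC,[(10,33,60),(10,-33,60),(-10,-33,60),(-10,33,60),(10,33,60)],459.2,-169.6,1.329,(0,0,255))
o=np.vstack([cv2.resize(a[:340],(560,298)),b[100:400,:560]]);cv2.imwrite('pics/o4.png',o)
E
```

```text
[ 459.10824106 -169.56541826  101.94157114] [-2.38966004e-05  1.57375602e-05 -1.00000000e+00] zyaw 1.3220632732829825 11.375 94.03716803625935 [-0.08895546  0.30376571  0.72832779]
```

View pics/o4.png

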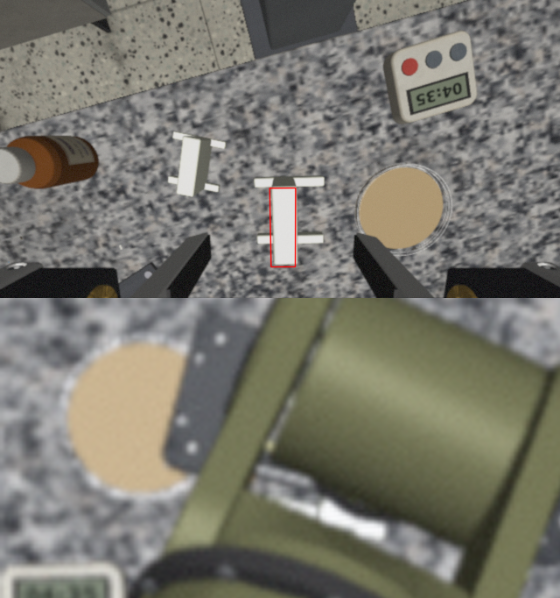

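step_arm(
  commands=[0,0,0,0,0,0,0.05,0,0,0,0,0,0,0.05,0,0,0,0,0,0,0.05,0.02,0,0,0,0,0,0.05,0.025,0,0,0,0,0,0.05],
)

```text
clock: 12.1
eef_pos: [459.4, -169.7, 56.8]
eef_rot: [-1.762, 1.57, -0.437]
wrist_force: [-0.1, 0.3, 0.1]
finger_gap: 50.8
```

step_arm(
  commands=[0.02,0,0,0,0,0,0.05,0.009,0,0,0,0,0,0.05,0,0,0,0,0,0,0.05,0,0,0,0,0,0,0.012,0,0,0,0,0,0,0.012],
  squeeze=25,
)

```text
clock: 12.72
eef_pos: [459.4, -169.7, 28.6]
eef_rot: [-1.793, 1.57, -0.467]
wrist_force: [-0.1, -0.7, 0.4]
finger_gap: 33.6
```

step_arm(
  commands=[0,0,0,0,0,0,0.012,0,0,0,0,0,0,0.012,0,0,0,0,0,0,0.012],
)

```text
clock: 13.1
eef_pos: [459.3, -169.6, 28.3]
eef_rot: [-1.511, 1.57, -0.185]
wrist_force: [-0.5, 3.7, 6.1]
finger_gap: 20.0
```

```bash
python3 - <<'E'
from h import *
st=manip.read_state();p,M=tool(st);print(p,M[:,0],'zyaw',np.arctan2(M[1,2],M[0,2]),st['clock'],st['finger_gap'],st['wrist_force'])
im=manip.camera('wrist');C=cam('wrist',st);cv2.imwrite('pics/w5.png',im[:,:,::-1])
g=cv2.cvtColor(im,cv2.COLOR_RGB2HSV);m=cv2.inRange(g,(8,60,120),(25,200,255))
n,l,s,c=cv2.connectedComponentsWithStats(m)
for i in np.argsort(-s[1:,4])[:3]+1: print(s[i],ray(C,c[i][::-1],8))
for t in manip.outline_of('dish','wrist'): 
  y,x=np.nonzero(t['pixels']); print(t['score'],t['centre'],x.min(),x.max(),y.min(),y.max(),ray(C,t['centre'],8))
E
```

```text
[ 459.33493124 -169.55763318   28.27886057] [ 5.01586233e-04 -9.38705317e-05 -9.99999870e-01] zyaw 1.3258204200754184 13.1 19.959536686470695 [-0.46965231  3.65380372  6.13336794]
[  442   204   127   121 11878] [[483.34338135 -56.64981929   8.        ]]
[268 342   7  52 235] [[ 520.41208922 -222.27902113    8.        ]]
[371 343   6  51 225] [[ 538.07673833 -153.02582763    8.        ]]
0.68 [264.0, 502.7] 432 584 197 337 [[482.56315331 -57.84222054   8.        ]]
0.26 [261.1, 324.1] 276 384 216 341 [[ 453.17651733 -167.29039256    8.        ]]
```

step_arm(
  commands=[-0.002,0,0,0,0,0,0.012,0,0.0015,0.01,0,0,0,0.012,0,0,0.01,0,0,0,0.012,0,0,0.01,0,0,0,0.012,0,0,0.004,0,0,0,0.012],
)

```text
clock: 13.82
eef_pos: [466.1, -135.4, 29.9]
eef_rot: [1.509, 1.571, 2.835]
wrist_force: [-0.5, -0.4, -2.3]
finger_gap: 20.0
```

step_arm(
  commands=[0,0,0.004,0,0,0,0.012,0,0,0.005,0,0,0,0.012,0,0,0.007,0,0,0,0.012,0,0,0.01,0,0,0,0.012,0,0,0.01,0,0,0,0.012],
)

```text
clock: 14.45
eef_pos: [474.8, -100.6, 29.9]
eef_rot: [1.274, 1.571, 2.6]
wrist_force: [0.4, 0.1, -2.5]
finger_gap: 19.9
```

```bash
cat >> h.py <<'E'
def look(n,view=False):
    st=manip.read_state();p,M=tool(st);th=np.arctan2(M[1,2],M[0,2]);print(p.round(1),'zyaw',th.round(4),'clk',st['clock'],st['finger_gap'].round(1),st['wrist_force'].round(1))
    im=manip.camera('wrist');C=cam('wrist',st);cv2.imwrite(f'pics/{n}.png',im[:,:,::-1])
    t=manip.camera('top');cv2.imwrite(f'pics/{n}t.png',t[:,:,::-1])
    for name,i,CC in (('wrist',im,C),('top',t,cam('top'))):
        m=cv2.inRange(cv2.cvtColor(i,cv2.COLOR_RGB2HSV),(8,60,120),(25,200,255))
        _,l,s,c=cv2.connectedComponentsWithStats(m)
        for k in np.argsort(-s[1:,4])[:2]+1:
            w=ray(CC,c[k][::-1],8)[0]; d=w[:2]-p[:2]
            print(name,s[k],w.round(1),'rel pusher fwd,left',(d@[np.cos(th),np.sin(th)]).round(1),(d@[-np.sin(th),np.cos(th)]).round(1))
E
python3 -c "
from h import *
look('w6')"
```

```text
Traceback (most recent call last):
  File "h.py", line 26, in look
    st=manip.read_state();p,M=tool(st);th=np.arctan2(M[1,2],M[0,2]);print(p.round(1),'zyaw',th.round(4),'clk',st['clock'],st['finger_gap'].round(1),st['wrist_force'].round(1))
                                                                                                                          ^^^^^^^^^^^^^^^^^^^^^^
AttributeError: 'float' object has no attribute 'round'
```

```bash
sed -i "s/st\['finger_gap'\].round(1)/st['finger_gap']/" h.py; python3 -c "
from h import *
look('w6')"
```

```text
[ 474.8 -100.6   29.9] zyaw 1.3258 clk 14.45 19.88137694148373 [ 0.4  0.1 -2.5]
wrist [  377   204   127   114 10909] [486.3 -25.8   8. ] rel pusher fwd,left 75.3 7.0
wrist [268 342   7  52 238] [ 536.8 -153.8    8. ] rel pusher fwd,left -36.6 -73.1
top [235 147 182  34 269] [ 669. -105.    8.] rel pusher fwd,left 42.8 -189.5
top [475  83  13  12  65] [ 867.6 -469.4    8. ] rel pusher fwd,left -262.5 -470.5
```

View pics/w6.png

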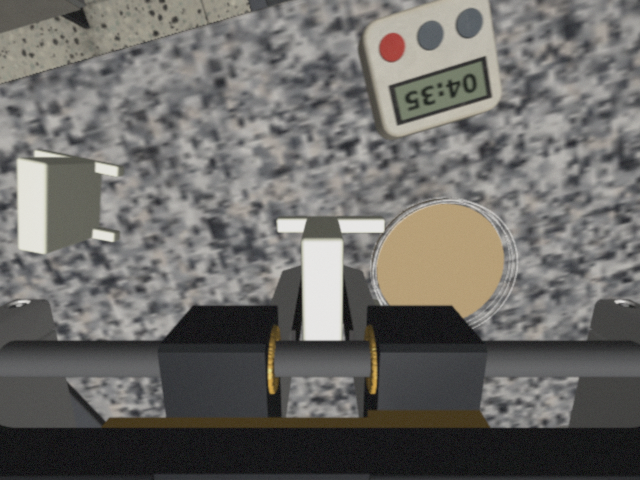

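```bash
python3 - <<'E'
from h import *
st=manip.read_state();C=cam('wrist',st);p,M=tool(st);th=1.3258
u=np.array([np.cos(th),np.sin(th)]);n=np.array([-u[1],u[0]])
im=cv2.imread('pics/w6.png');m=cv2.inRange(cv2.cvtColor(im,cv2.COLOR_BGR2HSV),(8,60,120),(25,200,255))
cs,_=cv2.findContours(m,cv2.RETR_EXTERNAL,cv2.CHAIN_APPROX_NONE);c=max(cs,key=cv2.contourArea)[:,0]
c=c[c[:,1]<300]
W=ray(C,c[:,::-1],8)[:,:2]
A=np.c_[2*W,np.ones(len(W))];s=np.linalg.lstsq(A,(W**2).sum(1),rcond=None)[0];r=np.sqrt(s[2]+s[0]**2+s[1]**2);d=s[:2]-p[:2];print(s[:2],r,d@u,d@n)
for y in(24,33): print(proj(C,[*(p[:2]+38*u+y*n),14]))
E
```

```text
[490.84271136 -27.00513173] 40.118292464368245 74.98088052543572 2.2681680751811384
[[235.93680264 385.58996337]]
[[221.38246721 386.29548225]]
```

step_arm(
  commands=[0,0,0.008,0,0,0,0.012,0,0,0.012,0,0,0,0.012,0,0,0.014,0,0,0,0.012,0,0,0.014,0,0,0,0.012,0,0,0.014,0,0,0,0.012],
)

```text
clock: 15.18
eef_pos: [489.9, -40.1, 30.0]
eef_rot: [-1.823, 1.571, -0.497]
wrist_force: [-0.0, -0.7, -2.2]
finger_gap: 20.0
```

step_arm(
  commands=[0,0,0.014,0,0,0,0.012,0,0,0.014,0,0,0,0.012,0,0,0.014,0,0,0,0.012,0,0,0.012,0,0,0,0.012,0,0,0.01,0,0,0,0.012],
)

```text
clock: 15.8
eef_pos: [505.4, 21.7, 29.9]
eef_rot: [1.399, 1.571, 2.725]
wrist_force: [0.3, 0.1, -2.3]
finger_gap: 19.8
```

```bash
python3 -c "
from h import *
look('w7')
im=cv2.imread('pics/w7t.png');cv2.imwrite('pics/w7c.png',np.hstack([cv2.imread('pics/w7.png')[150:400,200:600],cv2.resize(im[180:305,90:290],(400,250))]))"
```

```text
[505.4  21.7  29.9] zyaw 1.3259 clk 15.8 19.752350036320017 [ 0.3  0.1 -2.3]
wrist [  377   204   127   114 10917] [516.9  96.4   8. ] rel pusher fwd,left 75.3 7.0
wrist [268 342   7  52 241] [567.2 -31.5   8. ] rel pusher fwd,left -36.6 -72.8
top [235 147 182  34 269] [ 668.8 -105.1    8. ] rel pusher fwd,left -83.4 -189.3
top [427 305  16  14  64] [ 371.5 -353.5    8. ] rel pusher fwd,left -396.5 38.9
```

View pics/w7c.png

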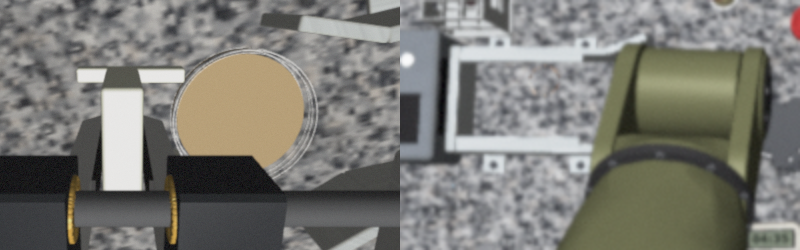

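step_arm(
  commands=[0,-0.0019,0.009,-1.42,0,0,0.012,0,-0.0019,0.009,-1.42,0,0,0.012,0,-0.0019,0.009,-1.42,0,0,0.012,0,-0.0019,0.009,-1.42,0,0,0.012,0,-0.0019,0.009,-1.42,0,0,0.012],
)

```text
clock: 16.52
eef_pos: [523.5, 63.8, 29.9]
eef_rot: [-2.759, 1.571, -1.307]
wrist_force: [0.0, -0.5, -3.2]
finger_gap: 20.0
```

step_arm(
  commands=[0,-0.0019,0.009,-1.42,0,0,0.012,0,-0.0019,0.009,-1.42,0,0,0.012,0,-0.0019,0.009,-1.42,0,0,0.012,0,-0.0019,0.009,-1.42,0,0,0.012,0,-0.0019,0.009,-1.42,0,0,0.012],
)

```text
clock: 17.15
eef_pos: [536.1, 108.0, 29.9]
eef_rot: [-1.338, 1.571, 0.237]
wrist_force: [0.4, -0.4, -2.4]
finger_gap: 20.0
```

```bash
python3 -c "
from h import *
look('w8')
im=cv2.imread('pics/w8t.png');cv2.imwrite('pics/w8c.png',np.hstack([cv2.imread('pics/w8.png')[150:400,200:600],cv2.resize(im[180:305,90:290],(400,250))]))"
```

```text
[536.1 108.   29.9] zyaw 1.5752 clk 17.15 20.04157045066306 [ 0.4 -0.4 -2.4]
wrist [  377   204   127   114 10930] [528.7 183.7   8. ] rel pusher fwd,left 75.8 7.0
wrist [268 343   7  51 235] [609.5  72.    8. ] rel pusher fwd,left -36.3 -73.3
top [235 147 182  34 271] [ 669.3 -102.9    8. ] rel pusher fwd,left -211.5 -132.3
top [426 304  17  16  71] [ 371.5 -353.1    8. ] rel pusher fwd,left -460.3 166.6
```

View pics/w8c.png

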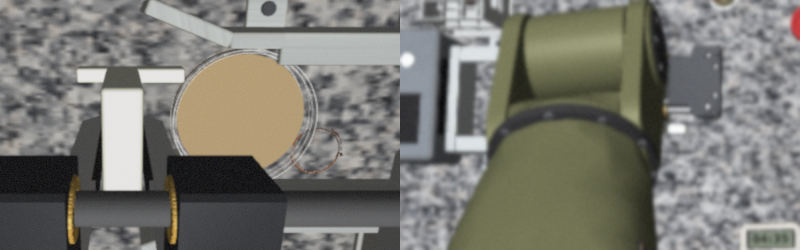

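```bash
python3 - <<'E'
from h import *
st=manip.read_state();C=cam('wrist',st);p,M=tool(st);th=np.arctan2(M[1,2],M[0,2])
u=np.array([np.cos(th),np.sin(th)]);n=np.array([-u[1],u[0]])
im=cv2.imread('pics/w8.png',0)
for f in (95,110,125):
  for l in (36,38,40,42,44):
    q=proj(C,[*(p[:2]+f*u+l*n),48])[0];print(f,l,q.round(1),end=' ')
  c=int(q[1]);print(im[195:235,c])
for f in (38,): print(proj(C,[*(p[:2]+f*u+24*n),14]))
E
```

```text
95 36 [228.7 512.9] 95 38 [224.8 513.4] 95 40 [220.8 514. ] 95 42 [216.8 514.5] 95 44 [212.8 515.1] [186 181 181 180 183 185 184 183 182 183 182 183 184 182 184 182 182 181
 180 166 157 176 178 181 175 168 164 159 154 148 140 131 127 119 115 109
 109 103  98  91]
110 36 [228.7 542.9] 110 38 [224.8 543.6] 110 40 [220.8 544.2] 110 42 [216.8 544.9] 110 44 [212.8 545.5] [185 184 181 181 183 183 181 182 184 183 183 181 182 182 179 181 182 182
 182 168 155 163 167 171 171 168 160 150 138 128 139 147 156 163 171 170
 171 171 172 174]
125 36 [228.7 573. ] 125 38 [224.7 573.7] 125 40 [220.8 574.4] 125 42 [216.8 575.2] 125 44 [212.8 575.9] [180 181 181 180 181 184 183 181 182 181 182 180 180 181 183 182 179 180
 177 164 129 108 110 118 127 141 149 140 129 116 111 111 104 100  88  79
  67  68  84  97]
[[236.04702072 384.96736692]]
```

step_arm(
  commands=[0,0.0005,0.01,0,0,0,0.012,0,0.0005,0.012,0,0,0,0.012,0,0,0.014,0,0,0,0.012,0,0,0.014,0,0,0,0.012,0,0,0.012,0,0,0,0.012],
)

```text
clock: 17.88
eef_pos: [534.7, 170.5, 29.9]
eef_rot: [2.113, 1.571, -2.597]
wrist_force: [0.8, 0.4, -2.7]
finger_gap: 20.0
```

step_arm(
  commands=[0,0,0.007,0,0,0,0.012,0,0,0.004,0,0,0,0.012,0,0,0.003,0,0,0,0.012,0,0,0.002,0,0,0,0.012,0,0,0.002,0,0,0,0.012],
)

```text
clock: 18.5
eef_pos: [534.8, 187.3, 30.0]
eef_rot: [2.817, 1.571, -1.893]
wrist_force: [0.6, -1.4, -2.2]
finger_gap: 19.6
```

```bash
python3 -c "
from h import *
look('w9')
im=cv2.imread('pics/w9t.png');cv2.imwrite('pics/w9c.png',np.hstack([cv2.imread('pics/w9.png')[150:400,200:600],cv2.resize(im[180:305,90:290],(400,250))]))"
```

```text
[534.8 187.3  30. ] zyaw 1.5733 clk 18.5 19.56862939422434 [ 0.6 -1.4 -2.2]
wrist [  377   217   127   101 10205] [529.6 262.9   8. ] rel pusher fwd,left 75.6 5.0
wrist [268 343   7  51 235] [608.1 151.2   8. ] rel pusher fwd,left -36.3 -73.3
top [235 147 182  34 274] [ 669.3 -103.7    8. ] rel pusher fwd,left -291.3 -133.8
top [426 305  17  13  62] [ 372.1 -353.7    8. ] rel pusher fwd,left -540.6 164.0
```

View pics/w9c.png

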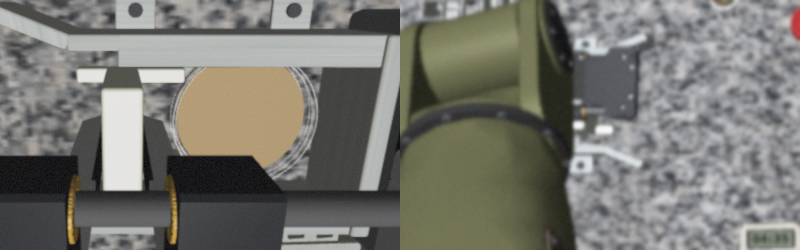

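step_arm(
  commands=[0,0,0.002,0,0,0,0.012,0,0,0.001,0,0,0,0.012,0,0,0.001,0,0,0,0.012,0,0,0,0,0,0,0.012],
)

```text
clock: 19.1
eef_pos: [534.7, 191.5, 29.9]
eef_rot: [-0.428, 1.571, 1.146]
wrist_force: [0.0, -0.4, -2.9]
finger_gap: 20.0
```

step_arm(
  commands=[0,0,0.001,0,0,0,0.012,0,0,0.001,0,0,0,0.012,0,0,0,0,0,0,0.012],
)

```text
clock: 19.48
eef_pos: [534.7, 193.5, 30.0]
eef_rot: [-1.158, 1.571, 0.416]
wrist_force: [-0.2, -0.4, -2.4]
finger_gap: 20.3
```

step_arm(
  commands=[0,0,0.001,0,0,0,0.012,0,0,0,0,0,0,0.012],
)

```text
clock: 19.73
eef_pos: [534.7, 194.2, 29.9]
eef_rot: [2.923, 1.57, -1.786]
wrist_force: [-0.8, -2.4, -1.2]
finger_gap: 19.8
```

step_arm(
  commands=[0,0,0.001,0,0,0,0.012,0,0,0,0,0,0,0.012],
)

```text
clock: 19.98
eef_pos: [534.7, 194.7, 29.9]
eef_rot: [2.926, 1.569, -1.783]
wrist_force: [0.6, -7.1, -1.9]
finger_gap: 19.9
```

```bash
python3 -c "
from h import *
look('w10')
im=cv2.imread('pics/w10.png')[190:340,320:640];cv2.imwrite('pics/w10c.png',cv2.resize(im,(800,375)))"
```

```text
[534.7 194.7  29.9] zyaw 1.5736 clk 19.975 19.875669493676675 [ 0.6 -7.1 -1.9]
wrist [  376   217   127   101 10140] [529.6 269.7   8. ] rel pusher fwd,left 75.0 4.9
wrist [268 343   7  51 233] [608.1 158.5   8. ] rel pusher fwd,left -36.4 -73.3
top [235 147 182  34 268] [ 668.9 -105.1    8. ] rel pusher fwd,left -300.2 -133.3
top [427 305  16  14  63] [ 371.7 -353.7    8. ] rel pusher fwd,left -547.9 164.5
```

View pics/w10c.png

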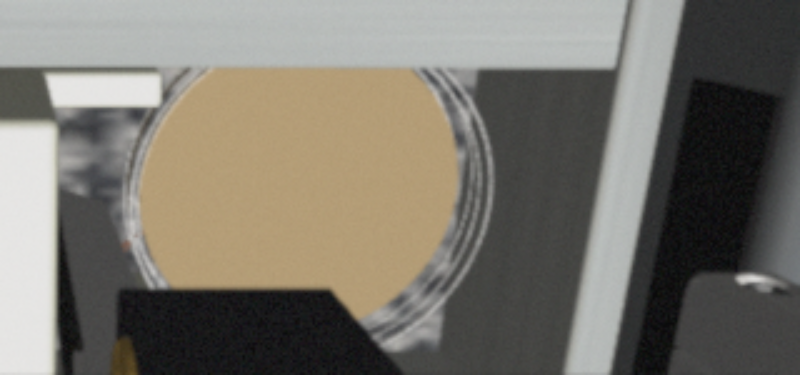

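step_arm(
  commands=[0,0,-0.002,0,0,0,0.012,0.001,0,0,0,0,0,0.012,0.0007,0,0,0,0,0,0.012,0,0,0,0,0,0,0.012],
)

```text
clock: 20.58
eef_pos: [534.7, 193.6, 28.4]
eef_rot: [-0.453, 1.571, 1.121]
wrist_force: [-1.1, 0.0, -0.7]
finger_gap: 19.9
```

step_arm(
  commands=[0.0004,0,0,0,0,0,0.012,0,0,0,0,0,0,0.04,0,0,0,0,0,0,0.04,0,0,0,0,0,0,0.04,0,0,0,0,0,0,0.04],
)

```text
clock: 21.2
eef_pos: [534.7, 193.4, 27.8]
eef_rot: [2.98, 1.571, -1.73]
wrist_force: [0.0, 0.0, -0.2]
finger_gap: 39.8
```

step_arm(
  commands=[-0.02,0,0,0,0,0,0.04,-0.04,0,0,0,0,0,0.04,-0.05,0,0,0,0,0,0.04,-0.05,0,0,0,0,0,0.04,0,0,0,0,0,0,0.04],
)

```text
clock: 21.82
eef_pos: [536.1, 193.8, 191.8]
eef_rot: [-1.288, 1.564, 0.286]
wrist_force: [0.1, 0.7, -0.7]
finger_gap: 40.1
```

```bash
python3 - <<'E'
from h import *
look('w11')
im=cv2.imread('pics/w11.png')
cv2.imwrite('pics/w11c.png',np.hstack([im,np.zeros((480,160,3),np.uint8)]))
E
```

```text
[536.1 193.8 191.8] zyaw 1.5737 clk 21.825 40.14631781245026 [ 0.1  0.7 -0.7]
wrist [ 354  185   72   68 3977] [531.8 269.    8. ] rel pusher fwd,left 75.2 4.1
wrist [219 341  11  53 271] [726.4  69.9   8. ] rel pusher fwd,left -124.4 -189.9
top [142 226  23  22 364] [524.3 255.5   8. ] rel pusher fwd,left 61.7 11.5
top [235 147 182  34 267] [ 669.1 -104.     8. ] rel pusher fwd,left -298.2 -132.1
```

```bash
python3 - <<'E'
from h import *
st=manip.read_state();print(st['clock'],st['qd'].round(3),st['wrist_force'])
im=manip.camera('wrist');C=cam('wrist',st)
m=cv2.inRange(im,(215,210,200),(255,255,255));m[:, :200]=0;m[:,450:]=0;m[330:]=0
_,l,s,c=cv2.connectedComponentsWithStats(m)
for k in np.argsort(-s[1:,4])[:4]+1: print(s[k],c[k].round(1))
P=[(x,y,60) for x in(-10,10) for y in(-33,33)]+[(0,0,60)]
print(proj(C,np.array([(534.7-y,193.4+x,z) for x,y,z in P])).round(1))
k=np.argmax(s[1:,4])+1
y,x=np.nonzero(l==k); r=cv2.minAreaRect(np.c_[x,y].astype(np.float32)); print(r)
manip.sign_off()
E
```

```text
21.925 [-0.001  0.024  0.019  0.    -0.001 -0.   ] [ 0.0965078  -0.18648834 -0.69890152]
[ 298  192   59   72 1665] [325.3 228.6]
[297 192  16   8 116] [304.3 195.3]
[353 228   1   2   2] [353.  228.5]
[[266.  312. ]
 [198.4 311.7]
 [266.  332.5]
 [198.5 333.2]
 [233.1 322.3]]
((326.8760986328125, 227.32110595703125), (57.087066650390625, 71.77052307128906), 1.123302698135376)
the job is handed in; nothing more can be done
```

The job is done and handed in at about 22 s of the 67 s allowed; no verdict was reported.

**What I did:**
- Gripped the pusher by its ends in the stand, lifted it straight out and set it upright about 200 mm away. I let go of it, turned the gripper 90° and took hold of it by the front and back of the plate.
- Pushed the dish in a straight line, then a gentle arc, into the bay until it met the end stop at 7 N.
- Backed off about 1 mm, lowered the pusher to the bench, released it and raised the arm clear.

**Last checks:**
- **Dish:** its centre measured y ≈ 269 mm, against the bay home at 269.3 mm. In x it measured 532 mm against 534.4 mm, within the 6 mm allowed; the wrist camera had been reading about 2 mm low in x. I therefore take it to be centred and within about 1 mm of the stop.
- **Disagreement:** the top camera put the dish at (524, 255), probably because the arm and lips hid part of it. I didn't count that reading.
- **Pusher:** I let go of it at (535, 193) mm, aligned with the bay to within 0.01 rad. Its plate top showed in the last picture about where expected for a pusher standing upright (centre pixel 325,229 against 322,233). I checked this by numbers only, because the picture limit was used up, and the white patch measured also took in the prongs.
- **Gripper and bystanders:** the fingertips stayed above the dish throughout. I planned the path clear of the cups, bottle and timer, but did not measure their positions again at the end.

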